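# Pop the fuse hatch of a bike battery pack

## Robot

A 6-joint arm with a two-finger parallel gripper is mounted at the origin on the work surface. World frame = base frame: x ahead of the robot, y to its left, z up, the work surface at z = 0. Lengths are in m, angles in rad, forces in N, time in s.
With the tool pointing down it reaches from about 0.375 to 0.975 m from the base axis. Payload 3.8 kg.
Tool frame: the origin (TCP) lies midway between the tips of the shut fingers; the grasp point (between the pads) lies 19 mm behind it; z points along the fingers, y is the line along which they close (so a half turn about z gives the same grasp; the last joint's range is limited). The gripper opens to 88 mm and grips with 3 to 60 N. Pads are 18 mm wide; open, the fingers measure 123 mm over their backs; the gripper's body (75 mm by 187 mm) begins 45 mm behind the grasp point.
Start: joints at [1.141, 0.264, 1.604, -0, 1.274, -0.037], TCP at [0.258, 0.624, 0.239] pointing down, gripper open.
Joint ranges: [-2.63, 2.63], [-0.94, 2.18], [0.31, 2.57], [-1.31, 4.45], [0, 2.66], [-2.55, 2.55]. Speed limits (rad/s): [2.57, 2.57, 3.14, 3.14, 3.14, 3.14].

## Interface

Orientations are given as a rotation vector (axis times angle).
In Python, from cell import manip, inverse_kinematics, cams, order gives the robot as it stands. Calls block until the motion is done:
- manip.move_pose(position, orientation): joint-space move of the TCP to a pose.
- manip.move_linear(position, rate=0.15, rot=None): straight line of the TCP; rot=None keeps the orientation; rate is the mean speed in m/s.
- manip.set_joints(angles): joint-space move.
- manip.set_gripper(opening, force=None): finger opening in m; force is the grip in N (None keeps the last); returns when the fingers have stopped.
- manip.dwell(seconds).
- inverse_kinematics(position, orientation): joint angles nearest the present ones, or None.
- manip.state(): the state.
- cams.capture(name): name is "scene" or "top"; returns a dict with "image" (480x640x3 uint8, blue, green, red), "z_map" (480x640 float32, m along the optical axis (not along the pixel's ray), 0 where there is no reading), "intrinsics" (3x3 intrinsics, pixels), "k1" (the pictures are not rectified: a ray, as slopes to the right and down, at radius r is drawn at 1 + k1 r^2 times it, then the intrinsics apply), "position" and "orientation" of the camera in the world. Camera axes: x right, y down, z forward; pixel columns grow to the right and rows downward; lengths in m; the calibration is good to about 2 mm. A picture is of the moment at which its call begins.
A pose or a line that the arm cannot do raises manip.IKError and nothing moves.
- order.close_job(): hands the job in; it is judged then, once.
The state is a dict: "clock": time; "joint_pos": joint angles; "joint_velocities": joint speeds; "tau": joint torques, N m; "tool_pos": TCP position; "tcp_rot": TCP orientation; "contact_force": force on the tool from outside, world axes, zero at the start; "moment": the same for the moment, N m; "gripper_width": finger opening in m; "grasp_force": force on a finger pad.
Only numpy, scipy, OpenCV 4.12 (cv2) and the standard library are available. Lean on these libraries where they do the work, as an engineer would, in place of code of your own. Each camera call takes 0.05 s, during which the arm holds its last target. There are 200 camera calls.

## Task

The fuse in the bike battery pack (the long low block with rows of white cells) needs looking at: with your fingertips, press the ribbed end of the pack's hatch once, fully in, so that its push-push latch lets go, then draw straight back up and let the hatch spring up and stay standing open. Do not push it shut again, leave the charger's hatch shut, and do not pick up or shift anything on the bench.

Things in the scene. Friction and masses are not known exactly. Their poses are not given: they have to be found in the camera images.
- pack: bike battery pack: long low loose block 200 (its x) x 100 (its y) x 72 mm high, 2.2 to 2.7 kg. White round cells show along its sides between a black bottom plate and grey top cap; bare metal strips on the far half of its top, the hatch in the near half. Origin: centre of its underside; z up; -x is the end with the hatch, turned towards the robot within 0.75 rad.
- pack_hinge (a point): middle of the hinge line of the pack's hatch, on the pack's top: 10 mm to +x of the pack's origin, 72 mm up; hinge along y. The hatch is a black leaf, 70 mm from the hinge to its free edge on the -x side, 54 mm wide, 5 mm thick, flush with the top when shut; 39 mm of fixed rim lies beyond the free edge and 22 mm on either side: fingertips that also stand on the rim cannot push it in.
- pack_hatch (a joint): the pack's hatch, rad. 0 = shut, flush, latched. About 3.5 N on the ribs pushes it in, to a firm stop at -0.13 (6 mm at the ribs). Past about -0.05 the push-push latch lets go; as the finger is drawn straight up a spring swings its free edge up, in about 0.6 s, to a stop at 0.60, where it stays, free edge 40 mm above the pack. Pushed down past flush again it latches shut.
- pack_press (a point): the place to press on the pack's hatch: middle of its three low grey ribs (38 mm long, 2 mm high), 47 mm from the hinge, 23 mm from the free edge, at 74 mm height while shut; the point moves with the hatch. x towards the hinge, y along the hinge, z out of the leaf.
- pack_follower (a joint): sprung follower of the latch inside the pack, m; not visible and not needed to do the job. 0 while latched, positive when it has let go, about +0.005 while the hatch stands open; below -0.005 only while the hatch is being pushed shut again.
- charger: charger: squat loose grey metal box 160 (its x) x 130 (its y) x 72 mm, 2.2 kg, aluminium cooling fins (to 82 mm) across the far part of its top, sockets on its near end. A hatch of the same size and kind is in the near half of its top, at the same offsets. Origin: centre of its underside; -x is the end with the hatch, turned towards the robot within 0.75 rad.
- charger_hatch (a joint): the charger's hatch, rad: same leaf, latch and values as the pack's; shut (0) at the start, and to stay shut.
- cell_a: loose round battery cell standing upright, white, 21 mm diameter, 70 mm tall; origin at the centre of its underside; a bystander
- cell_b: second loose round cell, the same, standing upright; origin at the centre of its underside; a bystander
- pliers: pliers with orange grips lying flat, 175 mm long, 13 mm high; origin at the pivot on the table, jaws along its +x; a bystander
- driver: screwdriver with a red handle lying flat along its x; origin on the table under it; a bystander
- spray_can: spray can with green label and cap, 66 mm diameter, 190 mm tall; origin at the centre of its underside; a bystander
- flask: clear drinking bottle with black cap, 72 mm diameter, 200 mm tall; origin at the centre of its underside; a bystander
- tape: roll of blue tape lying flat, 96 mm outer diameter, 24 mm high; origin at the centre of its underside; a bystander
- meter: yellow hand multimeter lying flat, 150 x 75 x 41 mm; origin at the centre of its underside; a bystander
Mind the look-alikes: they are no part of the job. Leave any orange or red look-alike of the pack alone. What is shaped like the charger but orange is not meant.

How it is judged:
On the way, in this order (a step that is already met when the one before it is completed fails the run):
1. the fingers push the pack's hatch in past flush (below -0.035 rad) (value of joint pack_hatch below -0.035 rad and contact force between the fingers and pack above 1 N).
2. the pack's hatch has popped open by itself (over 0.5 rad, fingers off the pack) (value of joint pack_hatch above 0.5 rad and contact force between the fingers and pack below 0.2 N), for 0.4 s.
At the end, for the whole second after the job is handed in: the pack's hatch stands open at more than 0.5 rad and at rest, the charger's hatch is shut (within 0.03 rad), and pack and charger stand upright within 25 mm of where they were (value of joint pack_hatch above 0.5 rad and velocity of joint pack_hatch below 0.1 rad/s and value of joint charger_hatch between -0.03 and 0.03 rad and distance of each of pack, charger from where it was at the start of the episode below 0.025 m and angle between each of pack, charger's own z axis and vertical below 0.05 rad); the robot touches nothing.
It fails at once if the pack's hatch is pushed shut again (value of joint pack_follower below -0.005 m).
It fails at once if the charger's hatch pops open (value of joint charger_hatch above 0.15 rad).
It fails at once if the pack or the charger is lifted (over 12 mm) or shifted (over 40 mm) (height (world z) of any of pack, charger above 0.012 m or distance of any of pack, charger from where it was at the start of the episode above 0.04 m).
It fails at once if a bystander is shifted, lifted or knocked over (over 30 mm) (distance of any of cell_a, cell_b, pliers, driver, spray_can, flask, tape, meter from where it was at the start of the episode above 0.03 m or angle between any of cell_a, cell_b, spray_can, flask's own z axis and vertical above 0.5 rad).
It also fails if it takes over 29 s, if anything falls off the work surface, if the arm or the gripper's body presses on something with over 40 N, if the wrist force passes 120 N, or if a joint passes its speed limit or range.

## Working session

There is one attempt and no reset: what is moved stays moved. The work goes in short steps, each a Python script; the robot and the scene stay as the last script left them, time stands still between calls to the robot, and variables do not carry over. Pictures are saved under pics/ and viewed, at most 10 in all, crops included, and the job is handed in when it is done.

```bash
mkdir -p pics; cat > h.py <<'E'
import numpy as np, cv2
from scipy.spatial.transform import Rotation as R
def world(c):
    K=c["intrinsics"];h,w=c["z_map"].shape
    v,u=np.mgrid[:h,:w]
    d=np.array([c["k1"],0,0,0.0]) 
    p=cv2.undistortPoints(np.stack([u.ravel(),v.ravel()],1).astype(np.float64)[:,None],K,d)[:,0]
    z=c["z_map"].ravel()
    P=np.c_[p*z[:,None],z]
    o=np.array(c["orientation"],float)
    r=R.from_matrix(o) if o.shape==(3,3) else R.from_rotvec(o)
    W=r.apply(P)+np.array(c["position"]); W[z==0]=np.nan
    return W.reshape(h,w,3)
E
python3 - <<'E'
from cell import *; from h import *
import pickle
for n in("top","scene"):
    c=cams.capture(n); cv2.imwrite(f"pics/{n}0.png",c["image"]); pickle.dump(c,open(n+".pkl","wb"))
    print(n,c["position"],c["orientation"],c["intrinsics"],c["k1"]); W=world(c); print(np.nanmedian(W[...,2]))
print(manip.state())
E
```

```text
top [0.41140076 0.0353273  1.34204119] [-2.19860213  2.16818359 -0.07829438] [[498.46639395   0.         313.1395164 ]
 [  0.         498.46639395 237.28343415]
 [  0.           0.           1.        ]] -0.11493247217213858
0.0002080421962787904
scene [ 1.22978471 -0.75991203  0.78254215] [-2.02055961 -0.79794332  0.43954303] [[507.46518073   0.         319.92454967]
 [  0.         507.46518073 231.00479949]
 [  0.           0.           1.        ]] -0.1251583411690933
0.0006250888929675291
{'clock': 0.1, 'joint_pos': array([ 1.14113398e+00,  2.64693036e-01,  1.60522136e+00, -2.21839990e-05,
        1.27371859e+00, -3.68861724e-02]), 'joint_velocities': array([ 0.00062933, -0.00287367, -0.00361111,  0.00094639,  0.00144125,
        0.00051721]), 'tau': array([ 1.61412339e-03, -5.03625405e+01, -3.58068788e+01,  7.29954592e-02,
        2.34023645e-02, -8.31756415e-05]), 'tool_pos': array([0.25809133, 0.62301438, 0.23751094]), 'tcp_rot': array([-0.61291474, -3.08076233,  0.00312538]), 'contact_force': array([-0.72921389, -0.21526578,  0.23126465]), 'moment': array([-0.00889148, -0.01630139, -0.00386392]), 'grasp_force': 0.0, 'gripper_width': 0.08840505548639742}
```

View pics/top0.png

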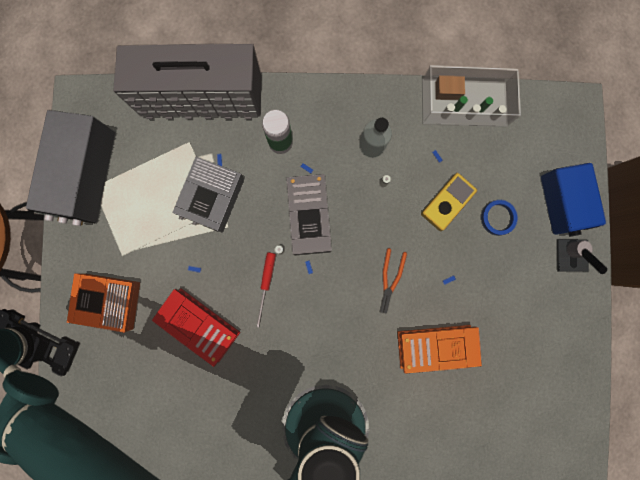

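View pics/scene0.png

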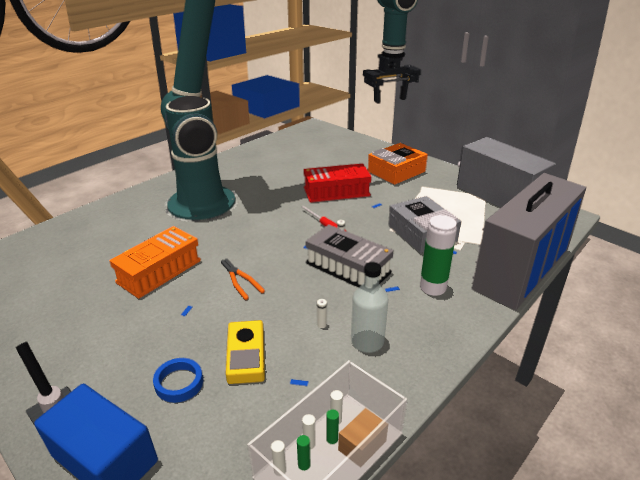

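The top view shows the candidates:
- Grey block with white cells at (310,213). This is the pack: grey cap, metal strips on the far half, and white cells visible at (350,265) in the scene view.
- Grey finned box at (209,192), which is the charger.
- Red block at (197,327) and orange blocks at (440,348) and (104,302), which are look-alikes.

I'll confirm the pack in one enlarged crop and measure it.

```bash
cat > fit.py <<'E'
from h import *; import pickle
c=pickle.load(open("top.pkl","rb")); W=world(c); im=c["image"]
def proj(P):
    o=np.array(c["orientation"],float); r=R.from_rotvec(o)
    q=r.inv().apply(np.atleast_2d(P)-c["position"]); s=q[:,:2]/q[:,2:]
    s=s*(1+c["k1"]*(s**2).sum(1,keepdims=True)); K=c["intrinsics"]
    return s*K[0,0]+K[:2,2]
z=W[...,2]; m=((z>.062)&(z<.085)).astype(np.uint8)
n,l=cv2.connectedComponents(m); k=l[238,295]
S=W[l==k][:,:2]; print("top n",len(S),"z",np.median(W[l==k][:,2]))
rc=cv2.minAreaRect((S*1000).astype(np.float32)); print("rect",rc)
b=cv2.boxPoints(rc)/1000; e=b[1]-b[0]; f=b[2]-b[1]; a=e if np.linalg.norm(e)>np.linalg.norm(f) else f
a=a/np.linalg.norm(a); a=a*np.sign(a[0]); cen=np.array(rc[0])/1000
g=im.max(2); hm=(l==k)&(g<50)
H=W[hm][:,:2]; rh=cv2.minAreaRect((H*1000).astype(np.float32)); print("dark leaf",rh,len(H), "centroid along/across", (np.median(H,0)-cen)@a,(np.median(H,0)-cen)@[-a[1],a[0]])
yaw=np.arctan2(a[1],a[0]); pr=cen-a*.037
print("cen",cen,"yaw",yaw,"press",pr)
v=im[160:270,265:355]; v=cv2.resize(v,None,fx=5,fy=5,interpolation=cv2.INTER_CUBIC)
for p,col in((np.r_[pr,.074],(0,255,0)),(np.r_[cen+a*.01,.072],(0,0,255)),(np.r_[cen-a*.06,.072],(255,0,0)),(np.r_[cen-a*.1,.072],(255,255,0))):
    q=(proj(p)[0]-[265,160]+.5)*5; cv2.circle(v,tuple(int(x) for x in q),3,col,-1)
cv2.imwrite("pics/crop1.png",v)
E
python3 fit.py
```

```text
top n 2959 z 0.07209501983231914
rect ((565.641845703125, 49.9182014465332), (201.1214599609375, 100.11356353759766), 5.720778465270996)
dark leaf ((519.1688232421875, 49.723594665527344), (59.78870391845703, 120.08671569824219), 85.97938537597656) 435 centroid along/across -0.017352063452886875 0.00034821011463490666
cen [0.56564185 0.0499182 ] yaw 0.099846415 press [0.52882612 0.04623002]
```

View pics/crop1.png

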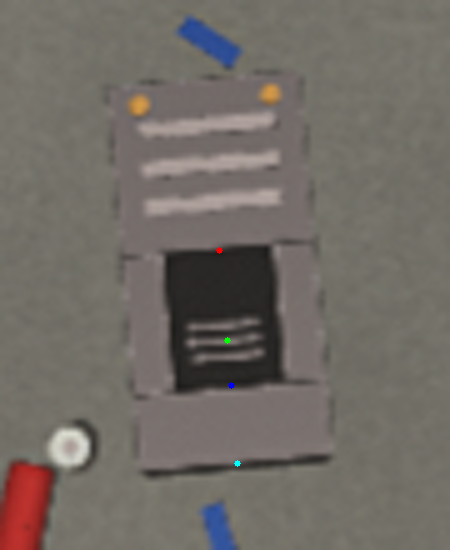

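The crop shows the grey-capped pack. The projected press point, the green dot at crop (227,340), lies on the middle rib, and the hinge and free edge dots also line up. Next I'll shut the fingers, go above the ribs, and press in force-watched steps.

```bash
cat > go.py <<'E'
from cell import *; from h import *
p=np.array([.5288,.0462]); yaw=.0998
best=None
for s in(0,np.pi):
    o=(R.from_euler("z",yaw+s)*R.from_euler("x",np.pi)).as_rotvec()
    q=inverse_kinematics([*p,.20],o)
    if q is not None and (best is None or abs(q[5])<abs(best[0][5])): best=(q,o)
q,o=best; print(q)
manip.set_gripper(0.0,20)
manip.move_pose([*p,.20],o); manip.move_linear([*p,.09],.1); manip.dwell(.3)
s=manip.state(); f0=s["contact_force"][2]; print(s["clock"],s["tool_pos"],s["contact_force"],s["gripper_width"])
z=.080; 
while z>.0635:
    manip.move_linear([*p,z],.03); s=manip.state(); f=s["contact_force"][2]-f0
    print(round(s["clock"],2),round(z,4),s["tool_pos"].round(4),round(f,2))
    if f>12: break
    z-=.001
manip.dwell(.2); s=manip.state(); print(s["tool_pos"],s["contact_force"][2]-f0)
E
python3 go.py
```

```text
[0.04022007 0.01948611 1.95448083 0.         1.16762571 1.51121639]
5.2333 [0.52909551 0.04621568 0.0904507 ] [-0.52820308 -0.58368542  0.94863765] 0.0006973783498677134
5.72 0.08 [0.5284 0.0462 0.0795] -1.2
5.97 0.079 [0.5288 0.0462 0.079 ] -1.36
6.22 0.078 [0.5288 0.0462 0.078 ] -0.63
6.47 0.077 [0.5287 0.0462 0.0769] -1.51
6.72 0.076 [0.5287 0.0462 0.0759] -0.14
6.97 0.075 [0.5287 0.0462 0.0749] 0.27
7.22 0.074 [0.5287 0.0462 0.0739] -0.57
7.47 0.073 [0.5287 0.0462 0.0729] -1.77
7.72 0.072 [0.529  0.0462 0.0724] 0.71
7.97 0.071 [0.529  0.0462 0.0713] 3.06
8.22 0.07 [0.529  0.0462 0.0701] 3.27
8.47 0.069 [0.5291 0.0462 0.0691] 4.44
8.72 0.068 [0.5292 0.0462 0.0682] 2.71
8.97 0.067 [0.5293 0.0462 0.0672] 4.0
9.22 0.066 [0.5293 0.0462 0.067 ] 9.47
9.47 0.065 [0.5294 0.0462 0.0668] 14.16
[0.52943542 0.04621781 0.06681709] 13.813796288921653
```

The trace shows contact at about 0.0725, roughly 3.5 N through the travel, then the firm stop at 0.067, so the hatch is fully in. Next I'll draw straight up.

```bash
python3 - <<'E'
from cell import *; from h import *
p=[.5288,.0462]
manip.move_linear([*p,.20],.12); manip.dwell(.8)
s=manip.state(); print(s["clock"],s["tool_pos"],s["contact_force"])
c=cams.capture("scene"); W=world(c)
m=(abs(W[...,0]-.55)<.08)&(abs(W[...,1]-.05)<.04)&(W[...,2]<.13)
print("max z", np.nanpercentile(W[...,2][m],[50,90,97,99]))
cv2.imwrite("pics/after.png",cv2.resize(c["image"][160:320,260:460],None,fx=3,fy=3))
E
```

```text
11.7417 [0.52881513 0.04621188 0.20004323] [-0.23724877  1.3001349  -1.60422366]
max z [0.07334201 0.09897374 0.10636813 0.10926367]
```

View pics/after.png

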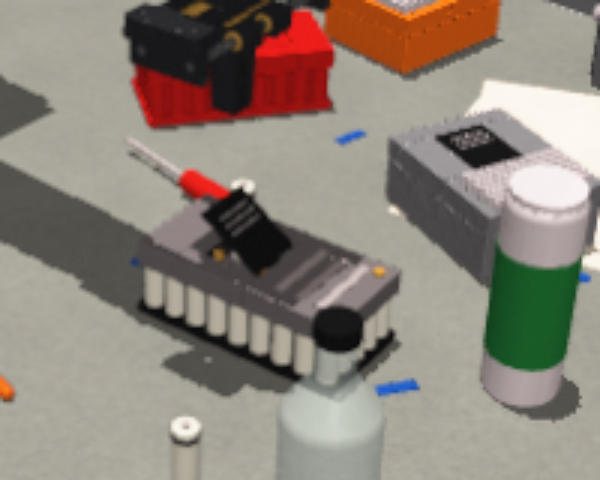

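The picture shows the pack's hatch standing open at crop (247,228), with its top edge at about 0.11 m. The charger's hatch at (480,145) is shut, and the fingers are clear.

```bash
python3 -c "
from cell import *
print(order.close_job())"
```

```text
the job is handed in; nothing more can be done
None
```

The pack's hatch was pressed once, fully in, and sprang open; the last picture showed it standing open and the charger's hatch shut, and the job is handed in, though the hand-in returned no verdict.

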